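Press the adapter and the mouse home in the loan-kit case

TASK

Pack the loan kit: put the laptop power adapter and the computer mouse each into its own shaped cutout of the case insert, the right way round, and press both down against the gripping cheeks until they are fully home, bottomed and level from end to end. Press slowly and with care so that nothing is slammed or forced, keep the loose case flat and about where it stands, and leave the tape ring, carton and screwdriver alone.

Things in the scene. Friction and masses are not known exactly. Their poses are not given: they have to be found in the camera images.
- case: Loose black case filled flush with a rigid grey insert, 180 (x) x 200 (y) x 36 mm high, about 1.1 kg; slides if shoved with some 5 N. Origin: centre of its underside, z up. Two open cutouts 24 mm deep lie side by side, long side along x: the adapter's on the -y side, the mouse's on the +y side; their floor is 12 mm over the table. No finger recesses: fingers cannot go below the top face.
- insert_top (a point): Centre of the insert's flat top face, 36 mm over the table; case axes. In each cutout two opposed pairs of spring cheeks (black rubber, 16 mm long) stick 2.5 mm out of the long walls, sloping in from 4 to 12 mm below this face. An item set in its cutout first rests on the cheeks, its underside about 10 mm below this face, 14 mm short of home. Home, its top stands 2 mm above this face.
- adapter_pocket (a point): Floor centre of the adapter's cutout, case axes: where the adapter's origin must come, with the same x and z (nub to the case's +x). 106.5 x 44.5 mm plus a 21 mm wide recess for the nub at +x; 1.25 mm play a side. Cheeks at x = +36 mm (stiffer, about 4.5 N each) and -36 mm (2.5 N each). Pushing it slowly home takes 10 to 25 N; pressing one end first cants and may wedge it.
- mouse_pocket (a point): Floor centre of the mouse's cutout, case axes: where the mouse's origin must come, with the same x and z (front end to the case's +x). It follows the mouse's outline with 1.25 mm play a side. Cheeks at x = +30 mm (about 2.2 N each) and -20 mm (stiffer, 3.6 N each). Pushing it slowly home takes 10 to 25 N; pressing one end first cants and may wedge it.
- adapter: Laptop power adapter, loose black brick lying flat: 104 (x) x 42 (y) x 26 mm high, flat top, lower edges bevelled 2.5 mm, plus a nub (cable end) at +x 14 mm long, 18 mm wide, 5 to 21 mm up; 0.18 to 0.36 kg. Origin: centre of the brick's underside (without the nub), z up.
- mouse: Computer mouse, loose, black, lying flat: 100 (x) x 56 (y) x 26 mm high, flat top, lower edges bevelled 2.5 mm, straight parallel sides from x = -30 to +42 mm. Front corners (+x, scroll wheel end) cut 8 mm at 45 degrees, rear corners (-x) cut 20 mm: it fits one way round only. 0.08 to 0.15 kg. Origin: centre of its underside, z up.
- tape: Bystander: roll of clear packing tape lying flat, 100 mm across, 48 mm high. Origin: centre of its underside.
- carton: Bystander: closed cardboard carton, 60 x 110 x 45 mm high. Origin: centre of its underside.
- driver: Bystander: screwdriver lying on the table near the edge on the right. Origin: about the middle of its length, on the table.
Mind the look-alikes: they are no part of the job. What is shaped like the adapter but purple is not meant.

How it is judged:
At the end, for the whole second after the job is handed in: Adapter and mouse each lie in their own cutout: origin within 4 mm in x and y of the cutout's floor centre and less than 2.5 mm above the floor, level with the case within 0.035 rad (2 degrees), at rest; the case lies flat and at rest (x of adapter in the frame of adapter_pocket between -0.004 and 0.004 m and y of adapter in the frame of adapter_pocket between -0.004 and 0.004 m and z of adapter in the frame of adapter_pocket below 0.0025 m and angle between the z axis of each of adapter, mouse and the z axis of case, either way round below 0.035 rad and linear speed of each of adapter, mouse, case below 0.02 m/s and x of mouse in the frame of mouse_pocket between -0.004 and 0.004 m and y of mouse in the frame of mouse_pocket between -0.004 and 0.004 m and z of mouse in the frame of mouse_pocket below 0.0025 m and angle between case's own z axis and vertical below 0.03 rad); the robot touches nothing.
It fails at once if the case is shoved more than 50 mm from where it stood or tipped more than 0.15 rad (distance of case from where it was at the start of the episode above 0.05 m or angle between case's own z axis and vertical above 0.15 rad).
It fails at once if the fingers, the adapter or the mouse are rammed against the case with more than 90 N (contact force between any of the fingers, adapter, mouse and case above 90 N).
It fails at once if the tape ring, carton or screwdriver is moved more than 30 mm (distance of any of tape, carton, driver from where it was at the start of the episode above 0.03 m).
It also fails if it takes over 72 s, if anything falls off the work surface, if the arm or the gripper's body presses on something with over 40 N, if the wrist force passes 120 N, or if a joint passes its speed limit or range.

ROBOT

A 6-joint arm with a two-finger parallel gripper is mounted at the origin on the work surface. World frame = base frame: x ahead of the robot, y to its left, z up, the work surface at z = 0. Lengths are in m, angles in rad, forces in N, time in s.
With the tool pointing down it reaches from about 0.425 to 0.95 m from the base axis. Payload 3.5 kg.
Tool frame: the origin (TCP) lies on the centre line of the jaws, within the pads' length; the fingertips stand 17 mm ahead of it and the grasp point (between the pads) lies 2 mm behind it; z points along the fingers, y is the line along which they close (so a half turn about z gives the same grasp; the last joint's range is limited). The gripper opens to 85 mm and grips with 20 to 120 N. Pads are 22 mm wide; open, the fingers measure 114 mm over their backs; the gripper's body (76 mm by 85 mm) begins 54 mm behind the grasp point. The pads swing forward as they close: fully open they stand 13 mm farther back than shut.
Start: joints at [-1.264, 0.286, 1.577, -0, 1.279, -0.15], TCP at [0.298, -0.606, 0.248] pointing down, gripper open.
Joint ranges: [-2.77, 2.77], [-0.9, 2.22], [0.21, 2.48], [-1.53, 4.67], [0.24, 2.81], [-2.84, 2.84]. Speed limits (rad/s): [2.79, 2.79, 3.14, 3.14, 3.14, 3.14].

INTERFACE

Orientations are given as a unit quaternion [x, y, z, w].
In Python, from plant import ctrl gives the robot as it stands. The module is installed in compiled form; this text tells all that it offers.
- The arm moves only by the tool drive_tool, never from a script. Its argument "moves" is a list of rows, each a list of 3 entries, a list of its own where there are three numbers: the turn, a rotation vector about the tool's x, y, z in rad, then the shift along the tool's x, y, z in m, then the finger opening in m, from 0 to 0.0854. A call has 1 to 5 rows; each row shifts and turns the commanded pose from where the row before left it, along the tool's axes as they then stand; what a row does not reach is not made up. A row lasts 1/8 s, in which the tool goes at most 62.5 mm and 10.7 degrees, less where a joint would pass 70% of its speed; a pose out of reach is approached as far as the arm can. A call with a gripper value outside its range is refused whole. The fingers move at their own pace and stop on an object; "grip_force" is the grip in N (left out, the last holds). Time passes only in rows, so rows that do not move let the fingers close. It gives the time, the measured TCP pose, the force, the opening and the grip force at its end, in the units of the state.
- ctrl.get_state(): the state, without advancing time (a new reading comes with each control period).
- ctrl.read_camera(name): name is "side" or "top"; returns a dict with "image" (400x640x3 uint8, red, green, blue), "fx", "fy", "cx", "cy" (pixels), "R" (3x3) and "t" (3): a world point X has camera coordinates R X + t. Camera axes: x right, y down, z forward; pixel columns grow to the right and rows downward; lengths in m; the calibration is good to about 2 mm. A picture is of the moment at which its call begins. There is no depth.
- ctrl.sign_off(): hands the job in; it is judged then, once.
The state is a dict: "time": time; "qpos": joint angles; "dq": joint speeds; "joint_efforts": joint torques, N m; "eef_pos": TCP position; "tcp_rot": TCP orientation; "contact_force": force on the tool from outside, world axes, zero at the start; "wrist_torque": the same for the moment, N m; "opening": opening from 0.0 (shut) to 1.0 (fully open); "finger_force": force on a finger pad.
Only numpy, scipy, OpenCV 4.12 (cv2) and the standard library are available. Lean on these libraries where they do the work, as an engineer would, in place of code of your own. Each camera call takes 0.05 s, during which the arm holds its last target. There are 200 camera calls.

## Working session

There is one attempt and no reset: what is moved stays moved. The work goes in short steps, Python scripts to look and compute and a tool call to move; the robot and the scene stay as the last step left them, time stands still between calls to the robot, and variables do not carry over. Pictures are saved under pics/ and viewed, at most 10 in all, crops included, and the job is handed in when it is done.

Besides the shell and the picture viewer there is one more tool, called after "Emit:" in YAML: its name, and indented under it one key for each argument. drive_tool: Moves the arm, as the interface text tells. Its arguments: {"type":"object","properties":{"moves":{"type":"array","items":{"type":"array"}},"grip_force":{"type":"number"}},"required":["moves"]}

```bash
mkdir -p pics; python3 - <<'E'
from plant import ctrl
import cv2,numpy as np
s=ctrl.get_state(); print({k:np.round(v,3).tolist() for k,v in s.items()})
for n in("top","side"):
    c=ctrl.read_camera(n); cv2.imwrite(f"pics/{n}0.png",c["image"][:,:,::-1])
    print(n,c["fx"],c["fy"],c["cx"],c["cy"],np.round(c["R"],4).tolist(),np.round(c["t"],4).tolist())
E
```

```text
{'time': 0.0, 'qpos': [-1.264, 0.287, 1.578, -0.0, 1.279, -0.15], 'dq': [0.0, -0.001, -0.001, 0.001, 0.0, 0.0], 'joint_efforts': [-0.001, -40.598, -29.262, -0.0, 0.006, 0.0], 'eef_pos': [0.298, -0.605, 0.247], 'tcp_rot': [0.974, 0.226, -0.0, -0.001], 'contact_force': [0.175, -0.496, -0.613], 'wrist_torque': [-0.023, -0.031, 0.016], 'finger_force': 0.0, 'opening': 1.0}
top 467.5760222384956 467.5760222384956 319.1795655183568 195.1403731656173 [[-0.0246, -0.9997, -0.0094], [-0.9971, 0.0252, -0.0718], [0.072, 0.0076, -0.9974]] [-0.0592, 0.5967, 1.2079]
side 445.6973962418505 445.6973962418505 317.70204086046215 206.54009789283364 [[-0.7954, -0.6061, 0.0031], [-0.3001, 0.3894, -0.8708], [0.5266, -0.6936, -0.4916]] [0.4357, 0.2813, 1.0025]
```

View pics/top0.png

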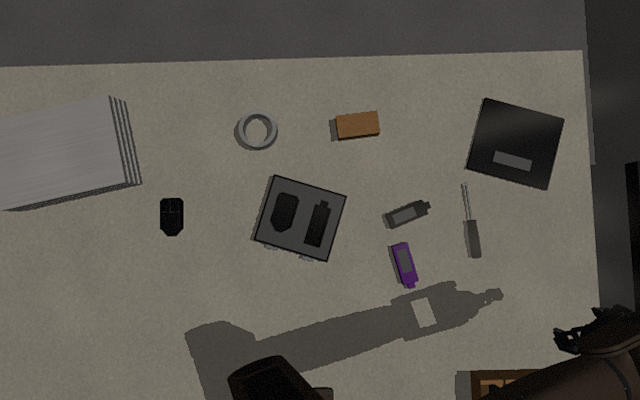

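View pics/side0.png

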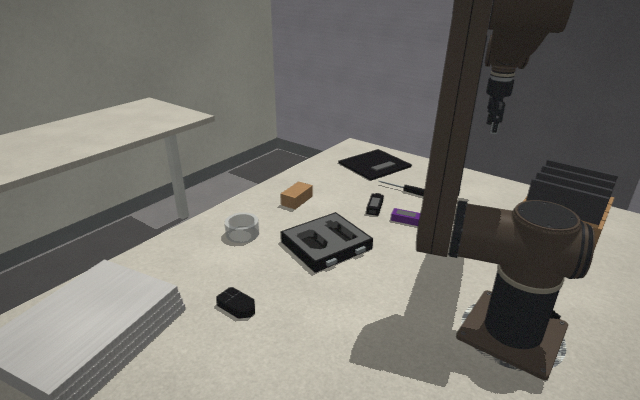

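Top view: the case is at (300,218), its adapter cutout at (318,222) with the nub recess upward and its mouse cutout at (284,212). The mouse is at (172,216).
The adapter candidates are the black brick at (407,213), nub toward (428,207), and the purple one at (404,265). The black one fits the description and the purple one is excluded. The dark slab at (515,143) is too big. I'll confirm this in a crop and take measurements.

```bash
cat > h.py <<'E'
import cv2,numpy as np
from plant import ctrl
def ray(c,uv,z):
    uv=np.atleast_2d(uv).astype(float); d=np.c_[(uv[:,0]-c["cx"])/c["fx"],(uv[:,1]-c["cy"])/c["fy"],np.ones(len(uv))]@c["R"]
    o=-c["R"].T@c["t"]; return o+d*((z-o[2])/d[:,2])[:,None]
def rectify(c,z,x0,x1,y0,y1,s=2000):
    "orthophoto of plane z: row = (x1-x)*s, col=(y1-y)*s"
    P=np.array([[x1,y1,z],[x1,y0,z],[x0,y0,z],[x0,y1,z]])
    q=P@c["R"].T+c["t"]; uv=np.c_[q[:,0]/q[:,2]*c["fx"]+c["cx"],q[:,1]/q[:,2]*c["fy"]+c["cy"]].astype(np.float32)
    W,H=int((y1-y0)*s),int((x1-x0)*s)
    M=cv2.getPerspectiveTransform(uv,np.float32([[0,0],[W,0],[W,H],[0,H]]))
    return cv2.warpPerspective(c["image"],M,(W,H),flags=cv2.INTER_CUBIC)
E
python3 - <<'E'
from h import *
c=ctrl.read_camera("top"); np.save("top0.npy",c["image"])
im=c["image"]; v=im.max(2)
crop=cv2.resize(im[160:300,150:470],None,fx=2.5,fy=2.5,interpolation=cv2.INTER_CUBIC)
cv2.imwrite("pics/crop1.png",np.clip(crop[:,:,::-1].astype(float)*1.8,0,255).astype(np.uint8))
up=cv2.resize(v,None,fx=4,fy=4,interpolation=cv2.INTER_CUBIC)
for name,z,(x0,y0,x1,y1),T in[("adapter",.026,(375,190,440,238),(35,45,55)),("mouse",.026,(150,185,195,250),(25,35,45)),("case",.036,(240,165,360,275),(55,70,80)),("pockets",.036,(262,182,336,256),(35,45))]:
  for t in T:
    m=(up[y0*4:y1*4,x0*4:x1*4]<t).astype(np.uint8)
    for k in cv2.findContours(m,cv2.RETR_EXTERNAL,cv2.CHAIN_APPROX_NONE)[0]:
        if cv2.contourArea(k)<1500: continue
        uv=(k[:,0]+.5)/4-.5+[x0,y0]
        P=ray(c,uv,z)[:,:2]*1000; r=cv2.minAreaRect(P.astype(np.float32))
        print(name,t,np.round(uv.mean(0),0),np.round(r[0],1),np.round(r[1],1),round(r[2],1),"area",round(cv2.contourArea(P.astype(np.float32))))
E
```

```text
adapter 45 [406. 213.] [ 543.3 -304.5] [ 41.2 118.1] 21.5 area 1909
adapter 55 [407. 213.] [ 543.3 -304.3] [ 43.  119.1] 21.5 area 4453
mouse 25 [171. 215.] [548.6 314.8] [59.2 97.5] 89.8 area 5201
mouse 35 [171. 215.] [548.3 314.7] [59.2 98. ] 90.0 area 5295
mouse 45 [171. 215.] [548.5 314.8] [60.5 98.8] 89.8 area 5392
case 55 [300. 218.] [536.8 -22. ] [200.5 180.8] 71.8 area 35531
case 70 [295. 218.] [534.6 -17.3] [208.8 188.9] 71.8 area 36384
case 80 [298. 219.] [534.6 -17.2] [210.1 190.3] 71.7 area 37484
pockets 35 [317. 224.] [522.1 -68.8] [ 44.2 119.6] 71.7 area 4682
pockets 35 [284. 211.] [551.4  19.8] [ 58.4 101.5] 71.8 area 5177
pockets 45 [317. 224.] [522.2 -68.9] [ 45.6 121. ] 71.5 area 4915
pockets 45 [284. 211.] [551.4  19.7] [ 59.8 103. ] 71.8 area 5399
```

View pics/crop1.png

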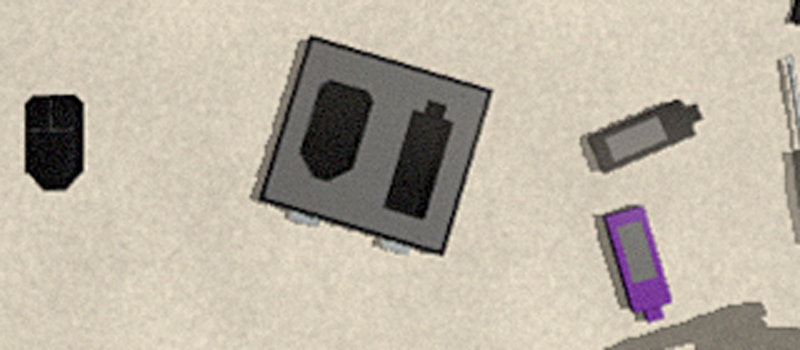

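The crop confirms it: the dark-grey brick at full-image (407,213), with its nub pointing right and up, is the adapter. The purple twin below it is the decoy. The mouse's 8 mm corners point up in the image (+x). Next I'll refine the adapter's position along its own axis and plan the approach.

```bash
cat >> h.py <<'E'
def plan(x,y,z,th,s=None):
    "remaining: tool z turn, then shift in tool axes after the turn"
    s=s or ctrl.get_state(); a,b,_,_=s["tcp_rot"]; t0=2*np.arctan2(b,a); d=np.array([x,y,z])-s["eef_pos"]
    turn=-((th-t0+np.pi)%(2*np.pi)-np.pi); f=lambda t:np.round([np.cos(t)*d[0]+np.sin(t)*d[1],np.sin(t)*d[0]-np.cos(t)*d[1],-d[2]],4)
    print("t",round(s["time"],2),"pos",np.round(s["eef_pos"],4),"th",round(t0,4),"turn",round(turn,4),"shift now",f(t0),"after turn",f(th),"F",np.round(s["contact_force"],1),"M",np.round(s["wrist_torque"],2),"open",round(float(s["opening"]),3))
E
python3 - <<'E'
from h import *
c=ctrl.read_camera("top")
th=np.deg2rad(-68.5);u=np.array([np.cos(th),np.sin(th)]);w=np.array([-u[1],u[0]])
q=lambda L,l,z:np.c_[(np.array([.5407,-.298])+np.outer(L,u)+l*w),np.full(len(L),z)]
L=np.arange(-.064,.078,.002); v=c["image"].max(2).astype(np.float32)
for l in(0,-.014,.014):
    p=q(L,l,.026)@c["R"].T+c["t"]; m=cv2.remap(v,(p[:,0]/p[:,2]*c["fx"]+c["cx"]).astype(np.float32)[None],(p[:,1]/p[:,2]*c["fy"]+c["cy"]).astype(np.float32)[None],cv2.INTER_CUBIC)[0]
    print(l,[(int(round(a*1000)),int(b)) for a,b in zip(L,m) if abs(a)>.04])
plan(.5407,-.298,.1,1.946)
E
```

```text
0 [(-64, 119), (-62, 94), (-60, 75), (-58, 76), (-56, 74), (-54, 73), (-52, 56), (-50, 37), (-48, 42), (-46, 44), (-44, 45), (-42, 45), (40, 42), (42, 40), (44, 41), (46, 44), (48, 41), (50, 39), (52, 35), (54, 34), (56, 33), (58, 41), (60, 41), (62, 33), (64, 31), (66, 60), (68, 110), (70, 134), (72, 123), (74, 118), (76, 119)]
-0.014 [(-64, 113), (-62, 88), (-60, 75), (-58, 77), (-56, 77), (-54, 65), (-52, 44), (-50, 37), (-48, 41), (-46, 48), (-44, 50), (-42, 45), (40, 41), (42, 46), (44, 47), (46, 42), (48, 42), (50, 39), (52, 46), (54, 80), (56, 116), (58, 133), (60, 133), (62, 134), (64, 128), (66, 126), (68, 125), (70, 124), (72, 123), (74, 122), (76, 122)]
0.014 [(-64, 117), (-62, 94), (-60, 72), (-58, 76), (-56, 76), (-54, 66), (-52, 46), (-50, 34), (-48, 38), (-46, 45), (-44, 44), (-42, 42), (40, 35), (42, 37), (44, 32), (46, 35), (48, 37), (50, 29), (52, 30), (54, 65), (56, 113), (58, 129), (60, 131), (62, 127), (64, 121), (66, 118), (68, 117), (70, 117), (72, 118), (74, 121), (76, 121)]
t 0.2 pos [ 0.2976 -0.6054  0.2475] th 0.4568 turn -1.4892 shift now [ 0.3537 -0.1687  0.1475] after turn [0.197  0.3388 0.1475] F [-0.2  0.6 -0.3] M [ 0.   -0.01 -0.04] open 1.003
```

Emit:
drive_tool:
  moves:
    - [[0, 0, -0.185], [0, 0, 0], 0.065]
    - [[0, 0, -0.185], [0, 0, 0], 0.065]
    - [[0, 0, -0.185], [0, 0, 0], 0.065]
    - [[0, 0, -0.185], [0, 0, 0], 0.065]
    - [[0, 0, -0.185], [0, 0, 0], 0.065]
  grip_force: 40

```text
time: 0.82
eef_pos: [0.2977, -0.6056, 0.2479]
tcp_rot: [0.769, 0.64, 0.0, -0.0]
contact_force: [0.5, -0.4, 0.4]
opening: 0.76
finger_force: 0.0
```

Emit:
drive_tool:
  moves:
    - [[0, 0, -0.185], [0, 0, 0], 0.065]
    - [[0, 0, -0.185], [0, 0, 0], 0.065]
    - [[0, 0, -0.185], [0, 0, 0], 0.065]
    - [[0, 0, -0.01], [0, 0, 0], 0.065]

```text
time: 1.32
eef_pos: [0.2977, -0.6056, 0.248]
tcp_rot: [0.563, 0.826, 0.0, -0.0]
contact_force: [-0.5, -0.3, -0.6]
opening: 0.763
finger_force: 0.0
```

```bash
python3 -c "
from h import *
plan(.5415,-.3001,.028,1.946)"
```

```text
t 1.32 pos [ 0.2977 -0.6056  0.248 ] th 1.9452 turn -0.0008 shift now [0.1952 0.3386 0.22  ] after turn [0.1949 0.3388 0.22  ] F [-0.5 -0.3 -0.6] M [-0.01  0.03 -0.04] open 0.763
```

Emit:
drive_tool:
  moves:
    - [[0, 0, 0], [0.0244, 0.0423, 0], 0.065]
    - [[0, 0, 0], [0.0244, 0.0423, 0], 0.065]
    - [[0, 0, 0], [0.0244, 0.0423, 0], 0.065]
    - [[0, 0, 0], [0.0244, 0.0423, 0], 0.065]
    - [[0, 0, 0], [0.0244, 0.0423, 0], 0.065]

```text
time: 1.95
eef_pos: [0.4505, -0.4133, 0.2484]
tcp_rot: [0.564, 0.826, -0.0, 0.0]
contact_force: [1.0, -1.0, 0.2]
opening: 0.763
finger_force: 0.0
```

Emit:
drive_tool:
  moves:
    - [[0, 0, 0], [0.0244, 0.0423, 0.01], 0.065]
    - [[0, 0, 0], [0.0244, 0.0423, 0.02], 0.065]
    - [[0, 0, 0], [0.0244, 0.0425, 0.03], 0.065]
    - [[0, 0, 0], [0, 0, 0.05], 0.065]
    - [[0, 0, 0], [0, 0, 0.04], 0.065]

```text
time: 2.58
eef_pos: [0.5411, -0.2986, 0.0965]
tcp_rot: [0.563, 0.826, 0.0, -0.0]
contact_force: [0.8, 0.1, -0.1]
opening: 0.759
finger_force: 0.0
```

```bash
python3 -c "
from h import *
plan(.5415,-.3001,.028,1.946)
c=ctrl.read_camera('top');s=ctrl.read_camera('side')
a=cv2.resize(c['image'][150:280,340:490],None,fx=2.6,fy=2.6,interpolation=2);b=cv2.resize(s['image'][150:280,310:460],None,fx=2.6,fy=2.6,interpolation=2)
cv2.imwrite('pics/c2.png',np.clip(np.hstack([a,b])[:,:,::-1]*1.7,0,255).astype(np.uint8))"
```

```text
t 2.58 pos [ 0.5411 -0.2986  0.0965] th 1.9453 turn -0.0007 shift now [-0.0016 -0.0002  0.0685] after turn [-0.0016 -0.0002  0.0685] F [ 0.8  0.1 -0.1] M [ 0.04 -0.02  0.06] open 0.759
```

View pics/c2.png

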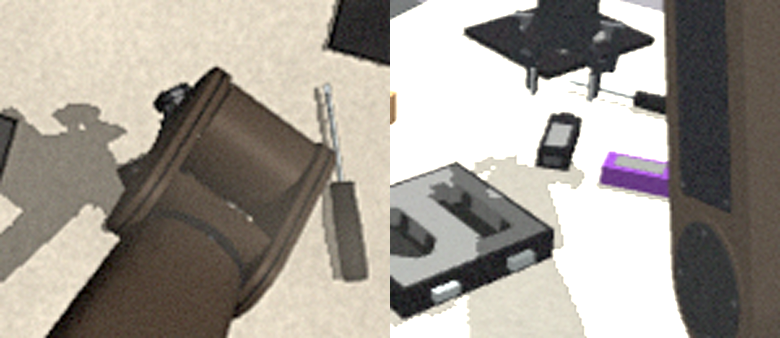

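The top view is blocked by the wrist. The side view shows the open fingers straddling the black adapter at (558,140), clear of the purple one. I'll descend and grip.

Emit:
drive_tool:
  moves:
    - [[0, 0, 0], [-0.0015, 0, 0.03], 0.065]
    - [[0, 0, 0], [0, 0, 0.025], 0.065]
    - [[0, 0, 0], [0, 0, 0.0145], 0.065]
    - [[0, 0, 0], [0, 0, 0], 0.065]
    - [[0, 0, 0], [0, 0, 0], 0.065]

```text
time: 3.3
eef_pos: [0.5425, -0.3021, 0.0305]
tcp_rot: [0.563, 0.827, -0.0, 0.001]
contact_force: [0.2, -0.7, 0.1]
opening: 0.764
finger_force: 0.0
```

Emit:
drive_tool:
  moves:
    - [[0, 0, 0], [0, 0, 0], 0.03]
    - [[0, 0, 0], [0, 0, 0], 0.03]
    - [[0, 0, 0], [0, 0, 0], 0.03]
    - [[0, 0, 0], [0, 0, 0], 0.03]

```text
time: 3.8
eef_pos: [0.5424, -0.302, 0.0304]
tcp_rot: [0.562, 0.827, -0.0, 0.001]
contact_force: [-2.1, -0.3, 5.8]
opening: 0.476
finger_force: 43.0
```

```bash
python3 -c "
from h import *
plan(.5154,-.0666,.1,2.824)"
```

```text
t 3.8 pos [ 0.5424 -0.302   0.0304] th 1.9469 turn -0.8771 shift now [ 0.2288  0.0614 -0.0696] after turn [ 0.0991  0.2152 -0.0696] F [-2.1 -0.3  5.8] M [0.02 0.19 0.02] open 0.476
```

Emit:
drive_tool:
  moves:
    - [[0, 0, 0], [0, 0, -0.01], 0.03]
    - [[0, 0, 0], [0, 0, -0.03], 0.03]
    - [[0, 0, 0], [0, 0, -0.04], 0.03]
    - [[0, 0, -0.175], [0, 0, -0.02], 0.03]
    - [[0, 0, -0.175], [0, 0, 0], 0.03]

```text
time: 4.42
eef_pos: [0.5424, -0.3017, 0.1312]
tcp_rot: [0.407, 0.913, -0.0, 0.002]
contact_force: [-0.3, 0.4, -3.2]
opening: 0.476
finger_force: 42.1
```

Emit:
drive_tool:
  moves:
    - [[0, 0, -0.175], [0, 0, 0], 0.03]
    - [[0, 0, -0.175], [0, 0, 0], 0.03]
    - [[0, 0, -0.177], [0, 0, 0], 0.03]
    - [[0, 0, 0], [0.02, 0.043, 0], 0.03]
    - [[0, 0, 0], [0.02, 0.043, 0], 0.03]

```text
time: 5.05
eef_pos: [0.5295, -0.2059, 0.128]
tcp_rot: [0.159, 0.987, 0.001, -0.001]
contact_force: [0.4, 0.5, -2.1]
opening: 0.483
finger_force: 42.1
```

Emit:
drive_tool:
  moves:
    - [[0, 0, 0], [0.02, 0.043, 0], 0.03]
    - [[0, 0, 0], [0.02, 0.043, 0], 0.03]
    - [[0, 0, 0], [0.02, 0.043, 0], 0.03]
    - [[0, 0, 0], [0, 0, 0], 0.03]
    - [[0, 0, 0], [0, 0, 0], 0.03]

```text
time: 5.68
eef_pos: [0.5136, -0.0658, 0.1287]
tcp_rot: [0.158, 0.987, -0.0, -0.0]
contact_force: [0.1, -0.3, -1.5]
opening: 0.475
finger_force: 42.1
```

```bash
python3 -c "
from h import *
plan(.5154,-.0666,.06,2.824)
c=ctrl.read_camera('top');s=ctrl.read_camera('side')
a=cv2.resize(c['image'][150:280,225:375],None,fx=2.6,fy=2.6,interpolation=2);b=cv2.resize(s['image'][150:280,260:410],None,fx=2.6,fy=2.6,interpolation=2)
cv2.imwrite('pics/c3.png',np.clip(np.hstack([a,b])[:,:,::-1].astype(int)*1.7,0,255).astype(np.uint8))"
```

```text
t 5.67 pos [ 0.5136 -0.0658  0.1287] th 2.8244 turn 0.0004 shift now [-0.0019 -0.0002  0.0687] after turn [-0.0019 -0.0002  0.0687] F [ 0.1 -0.3 -1.5] M [-0.   -0.02  0.02] open 0.475
```

View pics/c3.png

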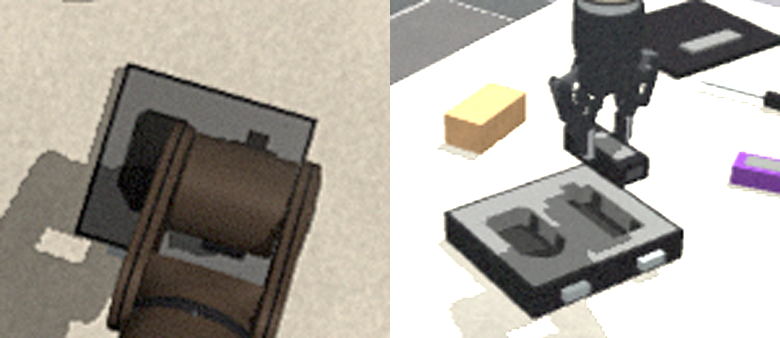

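The adapter is held level and the right way round, with the nub toward the case's +x. I'll overlay the predicted corners in an enlarged side view to check its position along its length.

```bash
python3 - <<'E'
from h import *
s=ctrl.read_camera('side'); f=5; x0,y0=270,150
im=cv2.resize(np.clip(s['image'][y0:y0+110,x0:x0+110].astype(int)*2.,0,255).astype(np.uint8)[:,:,::-1],None,fx=f,fy=f,interpolation=2).copy()
th=-.318;u=np.array([np.cos(th),np.sin(th)]);w=np.array([-u[1],u[0]])
def put(o,pts,z,col):
    P=np.array([[*(o+a/1000*u+b/1000*w),z] for a,b in pts]); q=P@s["R"].T+s["t"]
    for X,Y,Z in q:
        uv=((X/Z*s["fx"]+s["cx"]-x0+.5)*f,(Y/Z*s["fy"]+s["cy"]-y0+.5)*f); cv2.circle(im,(int(uv[0]),int(uv[1])),2,col,-1); print(col,np.round(uv))
o=np.array([.5136,-.0658])-.0021*u
put(o,[(-52,21),(-52,-21),(52,21),(52,-21)],.124,(0,0,255)); put(o,[(-52,21),(-52,-21)],.101,(0,160,255))
put(np.array([.5154,-.0666]),[(-53.25,22.25),(-53.25,-22.25),(53.25,22.25),(53.25,-22.25)],.036,(0,255,0))
put(np.array([.5368,-.0220]),[(-90,100),(-90,-100),(90,100),(90,-100)],.036,(255,0,0))
cv2.imwrite('pics/c4.png',im)
E
```

```text
(0, 0, 255) [390. 325.]
(0, 0, 255) [450. 303.]
(0, 0, 255) [279. 249.]
(0, 0, 255) [338. 230.]
(0, 160, 255) [388. 361.]
(0, 160, 255) [448. 339.]
(0, 255, 0) [380. 458.]
(0, 255, 0) [441. 433.]
(0, 255, 0) [271. 375.]
(0, 255, 0) [331. 354.]
(255, 0, 0) [223. 561.]
(255, 0, 0) [514. 442.]
(255, 0, 0) [ 50. 408.]
(255, 0, 0) [327. 311.]
```

View pics/c4.png

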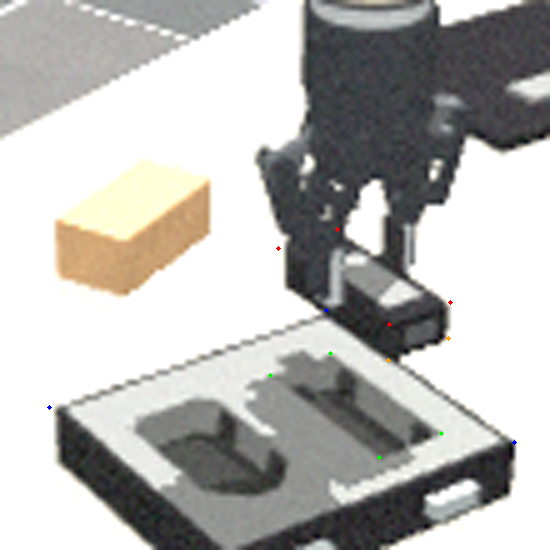

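Predicted and seen corners agree within about 2 mm, which the bevels and play can absorb. I'll shift to the corrected position and lower to just above the face, then slowly into the cutout.

Emit:
drive_tool:
  moves:
    - [[0, 0, 0], [-0.0032, 0, 0.02], 0.03]
    - [[0, 0, 0], [0, 0, 0.02], 0.03]
    - [[0, 0, 0], [0, 0, 0.016], 0.03]
    - [[0, 0, 0], [0, 0, 0], 0.03]
    - [[0, 0, 0], [0, 0, 0], 0.03]

```text
time: 6.45
eef_pos: [0.5174, -0.0672, 0.0734]
tcp_rot: [0.158, 0.987, -0.0, 0.001]
contact_force: [-0.2, 0.5, -1.0]
opening: 0.48
finger_force: 42.1
```

Emit:
drive_tool:
  moves:
    - [[0, 0, 0], [0, 0, 0.002], 0.03]
    - [[0, 0, 0], [0, 0, 0.002], 0.03]
    - [[0, 0, 0], [0, 0, 0.001], 0.03]
    - [[0, 0, 0], [0, 0, 0.001], 0.03]
    - [[0, 0, 0], [0, 0, 0], 0.03]

```text
time: 7.08
eef_pos: [0.5168, -0.0667, 0.0668]
tcp_rot: [0.158, 0.987, 0.0, -0.0]
contact_force: [-0.2, 0.3, -2.2]
opening: 0.477
finger_force: 42.1
```

```bash
python3 -c "
from h import *
plan(.5166,-.067,.0565,2.824)"
```

```text
t 7.08 pos [ 0.5168 -0.0667  0.0668] th 2.8238 turn -0.0002 shift now [ 0.0001 -0.0003  0.0103] after turn [ 0.0001 -0.0003  0.0103] F [-0.2  0.3 -2.2] M [ 0.02 -0.06 -0.02] open 0.477
```

Emit:
drive_tool:
  moves:
    - [[0, 0, 0], [0, 0, 0.001], 0.03]
    - [[0, 0, 0], [0, 0, 0.001], 0.03]
    - [[0, 0, 0], [0, 0, 0.001], 0.03]
    - [[0, 0, 0], [0, 0, 0], 0.03]

```text
time: 7.58
eef_pos: [0.5167, -0.0667, 0.0637]
tcp_rot: [0.158, 0.987, 0.0, -0.0]
contact_force: [0.1, -0.1, -2.4]
opening: 0.479
finger_force: 42.1
```

Emit:
drive_tool:
  moves:
    - [[0, 0, 0], [0, 0, 0.001], 0.03]
    - [[0, 0, 0], [0, 0, 0.001], 0.03]
    - [[0, 0, 0], [0, 0, 0], 0.03]

```text
time: 7.95
eef_pos: [0.5167, -0.0668, 0.0617]
tcp_rot: [0.158, 0.987, 0.0, -0.0]
contact_force: [0.5, -0.5, -2.1]
opening: 0.479
finger_force: 42.1
```

```bash
python3 -c "
from h import *
plan(.5166,-.067,.0565,2.824)"
```

```text
t 7.95 pos [ 0.5167 -0.0668  0.0617] th 2.8238 turn -0.0002 shift now [ 0.     -0.0003  0.0052] after turn [ 0.     -0.0003  0.0052] F [ 0.5 -0.5 -2.1] M [ 0.04 -0.02 -0.01] open 0.479
```

Emit:
drive_tool:
  moves:
    - [[0, 0, 0], [0, 0, 0.001], 0.03]
    - [[0, 0, 0], [0, 0, 0.001], 0.03]
    - [[0, 0, 0], [0, 0, 0.001], 0.03]
    - [[0, 0, 0], [0, 0, 0], 0.03]

```text
time: 8.45
eef_pos: [0.5167, -0.0668, 0.0587]
tcp_rot: [0.158, 0.987, 0.0, -0.0]
contact_force: [0.3, 0.1, -2.3]
opening: 0.478
finger_force: 42.1
```

Emit:
drive_tool:
  moves:
    - [[0, 0, 0], [0, 0, 0.001], 0.03]
    - [[0, 0, 0], [0, 0, 0.0008], 0.03]
    - [[0, 0, 0], [0, 0, 0], 0.03]

```text
time: 8.82
eef_pos: [0.5167, -0.0668, 0.0569]
tcp_rot: [0.158, 0.987, 0.0, -0.0]
contact_force: [-0.1, 0.1, -1.9]
opening: 0.478
finger_force: 42.1
```

```bash
python3 -c "
from h import *
plan(.5166,-.067,.0565,2.824)"
```

```text
t 8.82 pos [ 0.5167 -0.0668  0.0569] th 2.8238 turn -0.0002 shift now [ 0.0001 -0.0003  0.0004] after turn [ 0.0001 -0.0003  0.0004] F [-0.1  0.1 -1.9] M [ 0.06 -0.08 -0.  ] open 0.478
```

Emit:
drive_tool:
  moves:
    - [[0, 0, 0], [0, 0, 0.001], 0.03]
    - [[0, 0, 0], [0, 0, 0], 0.03]
    - [[0, 0, 0], [0, 0, 0.0005], 0.03]
    - [[0, 0, 0], [0, 0, 0], 0.03]

```text
time: 9.32
eef_pos: [0.5169, -0.0668, 0.0557]
tcp_rot: [0.158, 0.987, 0.0, 0.0]
contact_force: [0.7, -0.0, -0.1]
opening: 0.48
finger_force: 42.3
```

```bash
python3 -c "
from h import *
plan(.5166,-.067,.0565,2.824)"
```

```text
t 9.32 pos [ 0.5169 -0.0668  0.0557] th 2.8237 turn -0.0003 shift now [ 0.0002 -0.0003 -0.0008] after turn [ 0.0002 -0.0003 -0.0008] F [ 0.7 -0.  -0.1] M [ 0.08  0.   -0.03] open 0.48
```

It now rests on the cheeks. I'll release, rise and turn a quarter so that both fingertips press along the adapter's length.

Emit:
drive_tool:
  moves:
    - [[0, 0, 0], [0, 0, 0], 0.055]
    - [[0, 0, 0], [0, 0, 0], 0.055]
    - [[0, 0, 0], [0, 0, 0], 0.055]
    - [[0, 0, 0], [0, 0, -0.02], 0.055]
    - [[0, 0, 0], [0, 0, -0.015], 0.055]

```text
time: 9.95
eef_pos: [0.517, -0.0669, 0.0914]
tcp_rot: [0.158, 0.987, -0.0, 0.0]
contact_force: [0.3, -0.3, -0.0]
opening: 0.645
finger_force: 0.0
```

Emit:
drive_tool:
  moves:
    - [[0, 0, 0.1745], [0, 0, 0], 0.055]
    - [[0, 0, 0.1745], [0, 0, 0], 0.05]
    - [[0, 0, 0.1745], [0, 0, 0], 0.05]
    - [[0, 0, 0.1745], [0, 0, 0], 0.05]
    - [[0, 0, 0.1745], [0, 0, 0], 0.05]

```text
time: 10.58
eef_pos: [0.517, -0.0669, 0.091]
tcp_rot: [0.563, 0.826, 0.0, 0.0]
contact_force: [-0.3, 0.3, -0.2]
opening: 0.586
finger_force: 0.0
```

Emit:
drive_tool:
  moves:
    - [[0, 0, 0.1745], [0, 0, 0], 0.05]
    - [[0, 0, 0.1745], [0, 0, 0], 0.05]
    - [[0, 0, 0.1745], [0, 0, 0], 0.05]
    - [[0, 0, 0.1745], [0, 0, 0], 0.05]
    - [[0, 0, 0], [0, 0, 0], 0.05]

```text
time: 11.2
eef_pos: [0.517, -0.0668, 0.091]
tcp_rot: [0.809, 0.587, 0.0, 0.0]
contact_force: [0.6, -0.6, -1.3]
opening: 0.591
finger_force: 0.0
```

```bash
python3 -c "
from h import *
plan(.5155,-.0665,.073,1.253)"
```

```text
t 11.2 pos [ 0.517  -0.0668  0.091 ] th 1.2553 turn 0.0023 shift now [-0.0001 -0.0015  0.018 ] after turn [-0.0001 -0.0015  0.018 ] F [ 0.6 -0.6 -1.3] M [-0.03 -0.06 -0.01] open 0.591
```

Emit:
drive_tool:
  moves:
    - [[0, 0, 0], [0, 0, 0.01], 0.05]
    - [[0, 0, 0], [0, 0, 0.008], 0.05]
    - [[0, 0, 0], [0, 0, 0.003], 0.05]
    - [[0, 0, 0], [0, 0, 0.002], 0.05]
    - [[0, 0, 0], [0, 0, 0], 0.05]

```text
time: 11.82
eef_pos: [0.5168, -0.0668, 0.0674]
tcp_rot: [0.81, 0.587, -0.0, -0.0]
contact_force: [0.2, -0.4, 0.4]
opening: 0.587
finger_force: 0.0
```

Emit:
drive_tool:
  moves:
    - [[0, 0, 0], [0, 0, 0.001], 0.05]
    - [[0, 0, 0], [0, 0, 0.001], 0.05]
    - [[0, 0, 0], [0, 0, 0], 0.05]

```text
time: 12.2
eef_pos: [0.5168, -0.0668, 0.0655]
tcp_rot: [0.81, 0.586, -0.0, 0.0]
contact_force: [-0.4, 0.2, 0.0]
opening: 0.582
finger_force: 0.0
```

```bash
python3 -c "
from h import *
plan(.5155,-.0665,.073,1.253)"
```

```text
t 12.2 pos [ 0.5168 -0.0668  0.0655] th 1.2533 turn 0.0003 shift now [-0.0001 -0.0013 -0.0075] after turn [-0.0001 -0.0013 -0.0075] F [-0.4  0.2  0. ] M [ 0.01 -0.01  0.02] open 0.582
```

Emit:
drive_tool:
  moves:
    - [[0, 0, 0], [0, 0, 0.001], 0.05]
    - [[0, 0, 0], [0, 0, 0.001], 0.05]
    - [[0, 0, 0], [0, 0, 0.001], 0.05]
    - [[0, 0, 0], [0, 0, 0], 0.05]

```text
time: 12.7
eef_pos: [0.5175, -0.067, 0.0634]
tcp_rot: [0.81, 0.586, 0.0, 0.001]
contact_force: [-1.3, 0.7, 5.7]
opening: 0.581
finger_force: 2.5
```

Emit:
drive_tool:
  moves:
    - [[0, 0, 0], [0, 0, 0.001], 0.05]
    - [[0, 0, 0], [0, 0, 0.001], 0.05]
    - [[0, 0, 0], [0, 0, 0], 0.05]

```text
time: 13.08
eef_pos: [0.5178, -0.0671, 0.0619]
tcp_rot: [0.81, 0.586, 0.001, 0.001]
contact_force: [-1.6, 0.4, 7.0]
opening: 0.589
finger_force: 3.6
```

```bash
python3 -c "
from h import *
plan(.5155,-.0665,.073,1.253)"
```

```text
t 13.07 pos [ 0.5178 -0.0671  0.0619] th 1.2534 turn 0.0004 shift now [-0.0001 -0.0024 -0.0111] after turn [-0.0001 -0.0024 -0.0111] F [-1.6  0.4  7. ] M [ 0.05  0.24 -0.04] open 0.589
```

Emit:
drive_tool:
  moves:
    - [[0, 0, 0], [0, 0, 0.001], 0.05]
    - [[0, 0, 0], [0, 0, 0.001], 0.05]
    - [[0, 0, 0], [0, 0, 0.001], 0.05]
    - [[0, 0, 0], [0, 0, 0], 0.05]

```text
time: 13.58
eef_pos: [0.5178, -0.0671, 0.0581]
tcp_rot: [0.81, 0.586, 0.001, 0.001]
contact_force: [2.0, -1.0, 4.3]
opening: 0.588
finger_force: 2.4
```

Emit:
drive_tool:
  moves:
    - [[0, 0, 0], [0, 0, 0.001], 0.05]
    - [[0, 0, 0], [0, 0, 0.001], 0.05]
    - [[0, 0, 0], [0, 0, 0], 0.05]

```text
time: 13.95
eef_pos: [0.5173, -0.0669, 0.0556]
tcp_rot: [0.81, 0.586, 0.0, 0.001]
contact_force: [1.9, 0.2, 3.4]
opening: 0.582
finger_force: 1.9
```

```bash
python3 -c "
from h import *
plan(.5155,-.0665,.073,1.253)"
```

```text
t 13.95 pos [ 0.5173 -0.0669  0.0556] th 1.2533 turn 0.0003 shift now [-0.0001 -0.0018 -0.0174] after turn [-0.0001 -0.0018 -0.0174] F [1.9 0.2 3.4] M [-0.17 -0.54  0.05] open 0.582
```

Emit:
drive_tool:
  moves:
    - [[0, 0, 0], [0, 0, 0.001], 0.05]
    - [[0, 0, 0], [0, 0, 0.001], 0.05]
    - [[0, 0, 0], [0, 0, 0], 0.05]

```text
time: 14.32
eef_pos: [0.5167, -0.0668, 0.0533]
tcp_rot: [0.81, 0.586, -0.0, -0.0]
contact_force: [2.0, -1.1, 4.1]
opening: 0.587
finger_force: 1.8
```

Emit:
drive_tool:
  moves:
    - [[0, 0, 0], [0, 0, 0.001], 0.05]
    - [[0, 0, 0], [0, 0, 0.001], 0.05]
    - [[0, 0, 0], [0, 0, 0], 0.05]

```text
time: 14.7
eef_pos: [0.5166, -0.0667, 0.052]
tcp_rot: [0.81, 0.586, -0.0, -0.0]
contact_force: [-0.7, 0.2, 8.7]
opening: 0.584
finger_force: 4.3
```

```bash
python3 -c "
from h import *
plan(.5155,-.0665,.073,1.253)"
```

```text
t 14.7 pos [ 0.5166 -0.0667  0.052 ] th 1.2534 turn 0.0004 shift now [-0.0001 -0.0011 -0.021 ] after turn [-0.0001 -0.0011 -0.021 ] F [-0.7  0.2  8.7] M [-0.03 -0.09 -0.01] open 0.584
```

Emit:
drive_tool:
  moves:
    - [[0, 0, 0], [0, 0, 0.001], 0.05]
    - [[0, 0, 0], [0, 0, 0], 0.05]
    - [[0, 0, 0], [0, 0, 0.001], 0.05]
    - [[0, 0, 0], [0, 0, 0], 0.05]

```text
time: 15.2
eef_pos: [0.5167, -0.0667, 0.0519]
tcp_rot: [0.81, 0.587, -0.001, -0.001]
contact_force: [-6.7, 1.5, 20.4]
opening: 0.588
finger_force: 10.2
```

Emit:
drive_tool:
  moves:
    - [[0, 0, 0], [0, 0, 0.001], 0.05]
    - [[0, 0, 0], [0, 0, 0], 0.05]

```text
time: 15.45
eef_pos: [0.5168, -0.0667, 0.0519]
tcp_rot: [0.81, 0.587, -0.001, -0.001]
contact_force: [-8.6, 1.5, 26.2]
opening: 0.588
finger_force: 13.2
```

```bash
python3 -c "
from h import *
plan(.5155,-.0665,.073,1.253)"
```

```text
t 15.45 pos [ 0.5168 -0.0667  0.0519] th 1.2539 turn 0.0009 shift now [-0.0002 -0.0013 -0.0211] after turn [-0.0002 -0.0013 -0.0211] F [-8.6  1.5 26.2] M [ 0.2   1.17 -0.07] open 0.588
```

It is firmly bottomed: 26 N with no further travel, at the expected height. I'll lift off and go to the mouse.

Emit:
drive_tool:
  moves:
    - [[0, 0, 0], [0, 0, -0.004], 0.05]
    - [[0, 0, 0], [0, 0, -0.03], 0.05]
    - [[0, 0, 0], [0, 0, -0.05], 0.05]
    - [[0, 0, -0.1716], [0, 0, -0.02], 0.075]
    - [[0, 0, -0.1716], [0, 0, 0], 0.075]

```text
time: 16.08
eef_pos: [0.5162, -0.0665, 0.1529]
tcp_rot: [0.696, 0.718, -0.0, -0.001]
contact_force: [0.8, 0.4, -0.2]
opening: 0.875
finger_force: 0.0
```

Emit:
drive_tool:
  moves:
    - [[0, 0, -0.1716], [0, 0, 0], 0.075]
    - [[0, 0, -0.1716], [0, 0, 0], 0.075]
    - [[0, 0, -0.1716], [0, 0, 0], 0.075]
    - [[0, 0, -0.1716], [0, 0, 0], 0.075]
    - [[0, 0, -0.1716], [0, 0, 0], 0.075]

```text
time: 16.7
eef_pos: [0.5145, -0.066, 0.15]
tcp_rot: [0.334, 0.943, -0.0, -0.003]
contact_force: [0.2, 0.1, 0.6]
opening: 0.879
finger_force: 0.0
```

Emit:
drive_tool:
  moves:
    - [[0, 0, -0.1716], [0, 0, 0], 0.075]
    - [[0, 0, -0.1716], [0, 0, 0], 0.075]
    - [[0, 0, -0.1716], [0, 0, 0], 0.075]
    - [[0, 0, -0.1716], [0, 0, 0], 0.075]
    - [[0, 0, 0], [0, 0, 0], 0.075]

```text
time: 17.32
eef_pos: [0.515, -0.0661, 0.1504]
tcp_rot: [0.001, 1.0, 0.001, -0.003]
contact_force: [0.5, 0.5, -0.3]
opening: 0.881
finger_force: 0.0
```

```bash
python3 -c "
from h import *
plan(.5485,.317,.03,np.pi)"
```

```text
t 17.32 pos [ 0.515  -0.0661  0.1504] th 3.139 turn -0.0026 shift now [-0.0325  0.3832  0.1204] after turn [-0.0335  0.3831  0.1204] F [ 0.5  0.5 -0.3] M [-0.04 -0.01 -0.03] open 0.881
```

Emit:
drive_tool:
  moves:
    - [[0.002, -0.006, -0.002], [0, 0, 0], 0.08]
    - [[0, 0, 0], [-0.0048, 0.0548, 0], 0.08]
    - [[0, 0, 0], [-0.0048, 0.0548, 0], 0.08]
    - [[0, 0, 0], [-0.0048, 0.0548, 0], 0.08]
    - [[0, 0, 0], [-0.0048, 0.0548, 0], 0.08]

```text
time: 17.95
eef_pos: [0.5353, 0.1541, 0.1519]
tcp_rot: [0.0, 1.0, -0.001, 0.003]
contact_force: [0.9, -0.1, 0.9]
opening: 0.936
finger_force: 0.0
```

Emit:
drive_tool:
  moves:
    - [[0, 0, 0], [-0.0048, 0.0548, 0], 0.08]
    - [[0, 0, 0], [-0.0048, 0.0548, 0.01], 0.08]
    - [[0, 0, 0], [-0.0048, 0.0543, 0.02], 0.08]
    - [[0, 0, 0], [0, 0, 0.02], 0.08]
    - [[0, 0, 0], [0, 0, 0], 0.08]

```text
time: 18.58
eef_pos: [0.5481, 0.3153, 0.0989]
tcp_rot: [-0.0, 1.0, -0.002, 0.0]
contact_force: [-0.6, 0.1, -0.4]
opening: 0.934
finger_force: 0.0
```

```bash
python3 - <<'E'
from h import *
plan(.5485,.317,.027,np.pi)
c=ctrl.read_camera('top');s=ctrl.read_camera('side')
a=cv2.resize(c['image'][150:290,140:370],None,fx=3,fy=3,interpolation=2);b=cv2.resize(s['image'][240:380,180:280],None,fx=3,fy=3,interpolation=2).copy()
for p in [(.5985,.345),(.4985,.345),(.5985,.289),(.4985,.289)]:
    q=s["R"]@np.array([*p,.026])+s["t"]; cv2.circle(b,(int((q[0]/q[2]*s["fx"]+s["cx"]-180+.5)*3),int((q[1]/q[2]*s["fy"]+s["cy"]-240+.5)*3)),2,(255,0,0),-1)
cv2.imwrite('pics/c5.png',np.clip(np.hstack([a,b[:420]])[:,:790,::-1].astype(int)*1.8,0,255).astype(np.uint8))
E
```

```text
t 18.57 pos [0.5481 0.3153 0.0989] th 3.1426 turn 0.001 shift now [-0.0004  0.0017  0.0719] after turn [-0.0004  0.0017  0.0719] F [-0.6  0.1 -0.4] M [-0.   -0.05 -0.03] open 0.934
```

View pics/c5.png

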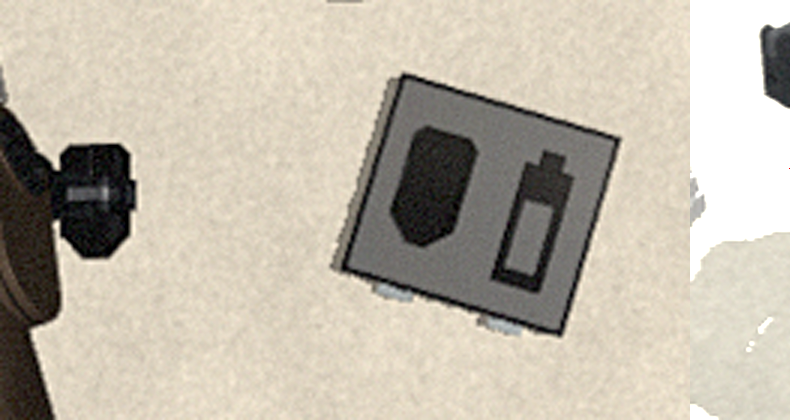

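The adapter sits squarely in its cutout around crop (533,235), and the open fingers straddle the mouse at (95,200). I'll re-measure the case and mouse cutout, then grip the mouse.

```bash
python3 - <<'E'
from h import *
c=ctrl.read_camera("top"); v=cv2.resize(c["image"].max(2),None,fx=4,fy=4,interpolation=cv2.INTER_CUBIC)
for n,(x0,y0,x1,y1),t in[("case",(240,165,360,275),55),("mpocket",(262,182,302,256),35),("mpocket",(262,182,302,256),45)]:
    for k in cv2.findContours((v[y0*4:y1*4,x0*4:x1*4]<t).astype(np.uint8),cv2.RETR_EXTERNAL,cv2.CHAIN_APPROX_NONE)[0]:
        if cv2.contourArea(k)<4000: continue
        P=ray(c,(k[:,0]+.5)/4-.5+[x0,y0],.036)[:,:2]*1000; print(n,[np.round(a,1) for a in cv2.minAreaRect(P.astype(np.float32))])
E
```

```text
case [array([536.7, -21.9]), array([200.3, 180.6]), np.float64(71.8)]
mpocket [array([551.2,  19.6]), array([ 58. , 101.4]), np.float64(71.6)]
mpocket [array([551.3,  19.7]), array([ 59.4, 102.7]), np.float64(71.8)]
```

Emit:
drive_tool:
  moves:
    - [[0, 0, 0], [0, 0.0015, 0.03], 0.08]
    - [[0, 0, 0], [0, 0, 0.025], 0.08]
    - [[0, 0, 0], [0, 0, 0.015], 0.08]
    - [[0, 0, 0], [0, 0, 0], 0.08]
    - [[0, 0, 0], [0, 0, 0], 0.08]

```text
time: 19.35
eef_pos: [0.5517, 0.3177, 0.0334]
tcp_rot: [-0.0, 1.0, -0.001, 0.004]
contact_force: [-0.1, 0.5, 1.0]
opening: 0.933
finger_force: 0.0
```

Emit:
drive_tool:
  moves:
    - [[0, 0, 0], [0, 0, 0], 0.045]
    - [[0, 0, 0], [0, 0, 0], 0.045]
    - [[0, 0, 0], [0, 0, 0], 0.045]
    - [[0, 0, 0], [0, 0, 0], 0.045]
  grip_force: 30

```text
time: 19.85
eef_pos: [0.5515, 0.318, 0.0335]
tcp_rot: [-0.001, 1.0, -0.001, 0.004]
contact_force: [-0.7, 0.4, 6.4]
opening: 0.64
finger_force: 32.4
```

```bash
python3 -c "
from h import *
plan(.5514,.0198,.1,2.824)"
```

```text
t 19.85 pos [0.5515 0.318  0.0335] th 3.1431 turn 0.3191 shift now [ 0.0006 -0.2982 -0.0665] after turn [-0.093  -0.2833 -0.0665] F [-0.7  0.4  6.4] M [-0.15  0.11  0.04] open 0.64
```

The grip is shallow because the tool ended 6 mm high and slightly tilted. I'll reopen, correct and grip again.

Emit:
drive_tool:
  moves:
    - [[0, 0, 0], [0, 0, 0], 0.07]
    - [[0, 0, 0], [0, 0, 0], 0.07]
    - [[0, 0.008, 0], [0, 0, 0], 0.07]
    - [[0, 0, 0], [0, 0, 0], 0.07]

```text
time: 20.35
eef_pos: [0.5506, 0.3176, 0.0317]
tcp_rot: [-0.001, 1.0, -0.001, -0.001]
contact_force: [0.6, -0.6, 0.6]
opening: 0.818
finger_force: 0.0
```

Emit:
drive_tool:
  moves:
    - [[0, 0, 0], [0.003, 0, 0.003], 0.07]
    - [[0, 0, 0], [0, 0, 0.003], 0.07]
    - [[0, 0, 0], [0, 0, 0], 0.07]
    - [[0, 0, 0], [0, 0, 0], 0.07]

```text
time: 20.85
eef_pos: [0.5476, 0.3176, 0.0259]
tcp_rot: [-0.001, 1.0, -0.001, -0.001]
contact_force: [-0.5, -0.9, -0.3]
opening: 0.821
finger_force: 0.0
```

```bash
python3 -c "
from h import *
plan(.5485,.318,.027,np.pi);print(ctrl.get_state()['tcp_rot'])
"
```

```text
t 20.85 pos [0.5476 0.3176 0.0259] th 3.1429 turn 0.0013 shift now [-0.0009  0.0004 -0.0011] after turn [-0.0009  0.0004 -0.0011] F [-0.5 -0.9 -0.3] M [-0.05  0.02 -0.  ] open 0.821
[-6.55536356e-04  9.99998807e-01 -1.00139135e-03 -9.76686621e-04]
```

Emit:
drive_tool:
  moves:
    - [[0, 0, 0], [0, 0, 0], 0.045]
    - [[0, 0, 0], [0, 0, 0], 0.045]
    - [[0, 0, 0], [0, 0, 0], 0.045]
    - [[0, 0, 0], [0, 0, 0], 0.045]
    - [[0, 0, 0], [0, 0, -0.01], 0.045]

```text
time: 21.48
eef_pos: [0.5464, 0.3172, 0.0349]
tcp_rot: [-0.001, 1.0, -0.002, -0.003]
contact_force: [0.1, -0.3, -2.1]
opening: 0.646
finger_force: 33.8
```

Emit:
drive_tool:
  moves:
    - [[0, 0, 0], [0, 0, -0.03], 0.045]
    - [[0, 0, 0], [0, 0, -0.04], 0.045]
    - [[0, 0, 0.16], [0, 0, -0.01], 0.045]
    - [[0, 0, 0.159], [0, 0, 0], 0.045]
    - [[0, 0, 0], [0, 0, 0], 0.045]

```text
time: 22.1
eef_pos: [0.5475, 0.3177, 0.1163]
tcp_rot: [0.157, 0.988, -0.001, -0.001]
contact_force: [0.0, 0.4, -1.3]
opening: 0.644
finger_force: 33.8
```

```bash
python3 -c "
from h import *
plan(.5507,.0199,.07,2.824);print(ctrl.get_state()['tcp_rot'])"
```

```text
t 22.1 pos [0.5475 0.3177 0.1163] th 2.8258 turn 0.0018 shift now [-0.0955 -0.2821  0.0463] after turn [-0.096  -0.2819  0.0463] F [ 0.   0.4 -1.3] M [ 0.03  0.02 -0.03] open 0.644
[ 1.57256097e-01  9.87556715e-01 -1.19689775e-03 -9.06642203e-04]
```

Mouse held. Next I'll carry it over its cutout.

Emit:
drive_tool:
  moves:
    - [[0, 0, 0.002], [-0.012, -0.0352, 0], 0.045]
    - [[0, 0, 0], [-0.012, -0.0352, 0], 0.045]
    - [[0, 0, 0], [-0.012, -0.0352, 0], 0.045]
    - [[0, 0, 0], [-0.012, -0.0352, 0], 0.045]
    - [[0, 0, 0], [-0.012, -0.0352, 0], 0.045]

```text
time: 22.72
eef_pos: [0.549, 0.1307, 0.116]
tcp_rot: [0.158, 0.988, -0.001, -0.001]
contact_force: [-0.3, -1.2, -0.6]
opening: 0.644
finger_force: 33.8
```

Emit:
drive_tool:
  moves:
    - [[0, 0, 0], [-0.012, -0.0352, 0], 0.045]
    - [[0, 0, 0], [-0.012, -0.0352, 0], 0.045]
    - [[0, 0, 0], [-0.012, -0.0355, 0], 0.045]
    - [[0, 0, 0], [0, 0, 0.01], 0.045]
    - [[0, 0, 0], [0, 0, 0], 0.045]

```text
time: 23.35
eef_pos: [0.5492, 0.0204, 0.1051]
tcp_rot: [0.159, 0.987, -0.001, -0.002]
contact_force: [-0.5, 1.4, -1.6]
opening: 0.65
finger_force: 33.8
```

Emit:
drive_tool:
  moves:
    - [[0, 0, 0], [0, 0, 0.01], 0.045]
    - [[0, 0, 0], [0, 0, 0.01], 0.045]
    - [[0, 0, 0], [0, 0, 0.01], 0.045]
    - [[0, 0, 0], [0, 0, 0], 0.045]
    - [[0, 0, 0], [0, 0, 0], 0.045]

```text
time: 23.98
eef_pos: [0.5505, 0.02, 0.0766]
tcp_rot: [0.159, 0.987, -0.001, -0.001]
contact_force: [0.2, -0.8, -0.8]
opening: 0.644
finger_force: 33.7
```

```bash
python3 - <<'E'
from h import *
plan(.5507,.0199,.0625,2.824);print(ctrl.get_state()['tcp_rot'])
s=ctrl.read_camera('side'); f=4; x0,y0=240,160
im=cv2.resize(np.clip(s['image'][y0:y0+120,x0:x0+150].astype(int)*2.,0,255).astype(np.uint8)[:,:,::-1],None,fx=f,fy=f,interpolation=2).copy()
cv2.imwrite('pics/c6.png',im)
E
```

```text
t 23.98 pos [0.5505 0.02   0.0766] th 2.8221 turn -0.0019 shift now [-0.0002 -0.      0.0141] after turn [-0.0002 -0.      0.0141] F [ 0.2 -0.8 -0.8] M [0.01 0.02 0.01] open 0.644
[ 1.59080574e-01  9.87264634e-01 -1.15262421e-03 -7.65219468e-04]
```

View pics/c6.png

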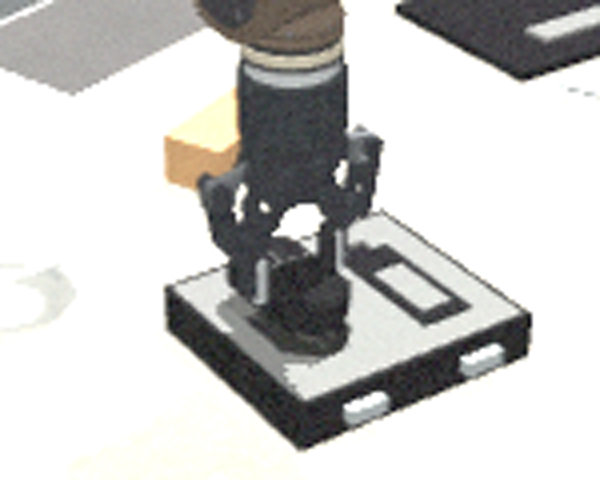

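The mouse hangs level over its cutout near crop (310,300), and the adapter sits flush at (415,285). Lowering now.

Emit:
drive_tool:
  moves:
    - [[0, 0, -0.002], [0, 0, 0.006], 0.045]
    - [[0, 0, 0], [0, 0, 0.005], 0.045]
    - [[0, 0, 0], [0, 0, 0.003], 0.045]
    - [[0, 0, 0], [0, 0, 0.001], 0.045]
    - [[0, 0, 0], [0, 0, 0], 0.045]

```text
time: 24.65
eef_pos: [0.5503, 0.0199, 0.0615]
tcp_rot: [0.158, 0.987, -0.001, -0.001]
contact_force: [-0.3, 1.2, -0.7]
opening: 0.647
finger_force: 33.8
```

Emit:
drive_tool:
  moves:
    - [[0, 0, 0], [0, 0, 0.001], 0.045]
    - [[0, 0, 0], [0, 0, 0.001], 0.045]
    - [[0, 0, 0], [0, 0, 0], 0.045]

```text
time: 25.02
eef_pos: [0.5502, 0.0199, 0.0595]
tcp_rot: [0.158, 0.987, -0.001, -0.001]
contact_force: [-0.1, -0.0, -0.7]
opening: 0.646
finger_force: 33.8
```

```bash
python3 -c "
from h import *
plan(.5507,.0199,.052,2.824)"
```

```text
t 25.02 pos [0.5502 0.0199 0.0595] th 2.8239 turn -0.0001 shift now [-0.0004  0.0002  0.0075] after turn [-0.0004  0.0002  0.0075] F [-0.1 -0.  -0.7] M [-0.01  0.03  0.05] open 0.646
```

Emit:
drive_tool:
  moves:
    - [[0, 0, 0], [0, 0, 0.001], 0.045]
    - [[0, 0, 0], [0, 0, 0.001], 0.045]
    - [[0, 0, 0], [0, 0, 0.001], 0.045]
    - [[0, 0, 0], [0, 0, 0], 0.045]

```text
time: 25.52
eef_pos: [0.5502, 0.0199, 0.0564]
tcp_rot: [0.158, 0.987, -0.001, -0.001]
contact_force: [0.4, -0.3, -0.5]
opening: 0.643
finger_force: 33.8
```

Emit:
drive_tool:
  moves:
    - [[0, 0, 0], [0, 0, 0.001], 0.045]
    - [[0, 0, 0], [0, 0, 0.001], 0.045]
    - [[0, 0, 0], [0, 0, 0.001], 0.045]
    - [[0, 0, 0], [0, 0, 0], 0.045]

```text
time: 26.02
eef_pos: [0.5502, 0.0199, 0.0534]
tcp_rot: [0.158, 0.987, -0.001, -0.001]
contact_force: [0.1, -0.3, -0.9]
opening: 0.644
finger_force: 33.8
```

```bash
python3 -c "
from h import *
plan(.5507,.0199,.052,2.824)"
```

```text
t 26.02 pos [0.5502 0.0199 0.0534] th 2.8239 turn -0.0001 shift now [-0.0005  0.0002  0.0014] after turn [-0.0005  0.0002  0.0014] F [ 0.1 -0.3 -0.9] M [ 0.02 -0.    0.03] open 0.644
```

Emit:
drive_tool:
  moves:
    - [[0, 0, 0], [0, 0, 0.001], 0.045]
    - [[0, 0, 0], [0, 0, 0.001], 0.045]
    - [[0, 0, 0], [0, 0, 0.0005], 0.045]
    - [[0, 0, 0], [0, 0, 0], 0.045]

```text
time: 26.52
eef_pos: [0.5506, 0.02, 0.0514]
tcp_rot: [0.158, 0.987, -0.001, -0.0]
contact_force: [0.1, 1.3, 0.1]
opening: 0.65
finger_force: 34.0
```

```bash
python3 -c "
from h import *
plan(.5507,.0199,.052,2.824)"
```

```text
t 26.52 pos [0.5506 0.02   0.0514] th 2.8237 turn -0.0003 shift now [-0.0002 -0.0001 -0.0006] after turn [-0.0002 -0.0001 -0.0006] F [0.1 1.3 0.1] M [ 0.32 -0.05 -0.03] open 0.65
```

Emit:
drive_tool:
  moves:
    - [[0, 0, 0], [0, 0, 0], 0.07]
    - [[0, 0, 0], [0, 0, 0], 0.07]
    - [[0, 0, 0], [0, 0, 0], 0.07]
    - [[0, 0, 0], [0, 0, -0.02], 0.07]
    - [[0, 0, 0], [0, 0, -0.02], 0.07]

```text
time: 27.15
eef_pos: [0.55, 0.0199, 0.0911]
tcp_rot: [0.158, 0.987, -0.001, -0.001]
contact_force: [0.1, -0.4, -0.3]
opening: 0.822
finger_force: 0.0
```

Emit:
drive_tool:
  moves:
    - [[0, 0, 0.1745], [0, 0, 0], 0.05]
    - [[0, 0, 0.1745], [0, 0, 0], 0.05]
    - [[0, 0, 0.1745], [0, 0, 0], 0.05]
    - [[0, 0, 0.1745], [0, 0, 0], 0.05]
    - [[0, 0, 0.1745], [0, 0, 0], 0.05]

```text
time: 27.78
eef_pos: [0.5502, 0.0199, 0.091]
tcp_rot: [0.563, 0.826, -0.002, -0.0]
contact_force: [0.3, -0.5, 0.6]
opening: 0.583
finger_force: 0.0
```

Emit:
drive_tool:
  moves:
    - [[0, 0, 0.1745], [0, 0, 0], 0.05]
    - [[0, 0, 0.1745], [0, 0, 0], 0.05]
    - [[0, 0, 0.1745], [0, 0, 0], 0.05]
    - [[0, 0, 0.1745], [0, 0, 0], 0.05]
    - [[0, 0, 0], [0, 0, 0], 0.05]

```text
time: 28.4
eef_pos: [0.5502, 0.0199, 0.091]
tcp_rot: [0.809, 0.587, -0.002, 0.0]
contact_force: [-0.0, -0.1, 0.3]
opening: 0.586
finger_force: 0.0
```

```bash
python3 -c "
from h import *
plan(.5505,.02,.067,1.253);print(ctrl.get_state()['tcp_rot'])"
```

```text
t 28.4 pos [0.5502 0.0199 0.091 ] th 1.2554 turn 0.0024 shift now [0.0002 0.0002 0.024 ] after turn [0.0002 0.0002 0.024 ] F [-0.  -0.1  0.3] M [ 0.03 -0.01 -0.05] open 0.586
[ 8.09381028e-01  5.87281875e-01 -1.52153835e-03  1.90694178e-04]
```

Tilt is under 0.2°, so I'll press slowly.

Emit:
drive_tool:
  moves:
    - [[0, 0, 0.002], [0, 0, 0.01], 0.05]
    - [[0, 0, 0], [0, 0, 0.009], 0.05]
    - [[0, 0, 0], [0, 0, 0.004], 0.05]
    - [[0, 0, 0], [0, 0, 0.002], 0.05]
    - [[0, 0, 0], [0, 0, 0], 0.05]

```text
time: 29.02
eef_pos: [0.5503, 0.0199, 0.0659]
tcp_rot: [0.81, 0.586, -0.001, 0.0]
contact_force: [-0.6, 1.0, -0.6]
opening: 0.586
finger_force: 0.0
```

Emit:
drive_tool:
  moves:
    - [[0, 0, 0], [0, 0, 0.001], 0.05]
    - [[0, 0, 0], [0, 0, 0.001], 0.05]
    - [[0, 0, 0], [0, 0, 0.001], 0.05]
    - [[0, 0, 0], [0, 0, 0], 0.05]

```text
time: 29.52
eef_pos: [0.5509, 0.0198, 0.0638]
tcp_rot: [0.811, 0.586, -0.001, 0.001]
contact_force: [-0.2, 1.0, 4.8]
opening: 0.588
finger_force: 2.4
```

Emit:
drive_tool:
  moves:
    - [[0, 0, 0], [0, 0, 0.001], 0.05]
    - [[0, 0, 0], [0, 0, 0.001], 0.05]
    - [[0, 0, 0], [0, 0, 0], 0.05]

```text
time: 29.9
eef_pos: [0.551, 0.0198, 0.0622]
tcp_rot: [0.811, 0.586, -0.001, 0.001]
contact_force: [-1.1, 0.5, 7.5]
opening: 0.587
finger_force: 3.6
```

```bash
python3 -c "
from h import *
plan(.5505,.02,.052,1.253)"
```

```text
t 29.9 pos [0.551  0.0198 0.0622] th 1.2515 turn -0.0015 shift now [ 0.     -0.0006  0.0102] after turn [ 0.     -0.0006  0.0102] F [-1.1  0.5  7.5] M [0.05 0.26 0.03] open 0.587
```

Emit:
drive_tool:
  moves:
    - [[0, 0, 0], [0, 0, 0.001], 0.05]
    - [[0, 0, 0], [0, 0, 0.001], 0.05]
    - [[0, 0, 0], [0, 0, 0.001], 0.05]
    - [[0, 0, 0], [0, 0, 0], 0.05]

```text
time: 30.4
eef_pos: [0.551, 0.0198, 0.0586]
tcp_rot: [0.811, 0.586, -0.001, 0.001]
contact_force: [0.9, 1.0, 4.5]
opening: 0.588
finger_force: 2.6
```

Emit:
drive_tool:
  moves:
    - [[0, 0, 0], [0, 0, 0.001], 0.05]
    - [[0, 0, 0], [0, 0, 0.001], 0.05]
    - [[0, 0, 0], [0, 0, 0.001], 0.05]
    - [[0, 0, 0], [0, 0, 0], 0.05]

```text
time: 30.9
eef_pos: [0.5509, 0.0197, 0.0554]
tcp_rot: [0.811, 0.586, -0.001, 0.001]
contact_force: [0.8, 1.1, 4.0]
opening: 0.584
finger_force: 2.2
```

```bash
python3 -c "
from h import *
plan(.5505,.02,.052,1.253)"
```

```text
t 30.9 pos [0.5509 0.0197 0.0554] th 1.2513 turn -0.0017 shift now [ 0.0001 -0.0005  0.0034] after turn [ 0.0001 -0.0005  0.0034] F [0.8 1.1 4. ] M [ 0.04 -0.22 -0.01] open 0.584
```

Emit:
drive_tool:
  moves:
    - [[0, 0, 0], [0, 0, 0.001], 0.05]
    - [[0, 0, 0], [0, 0, 0.001], 0.05]
    - [[0, 0, 0], [0, 0, 0.001], 0.05]
    - [[0, 0, 0], [0, 0, 0], 0.05]

```text
time: 31.4
eef_pos: [0.5507, 0.0198, 0.0523]
tcp_rot: [0.811, 0.586, -0.001, 0.001]
contact_force: [0.7, 0.9, 4.6]
opening: 0.583
finger_force: 2.2
```

Emit:
drive_tool:
  moves:
    - [[0, 0, 0], [0, 0, 0.001], 0.05]
    - [[0, 0, 0], [0, 0, 0], 0.05]
    - [[0, 0, 0], [0, 0, 0.001], 0.05]
    - [[0, 0, 0], [0, 0, 0], 0.05]

```text
time: 31.9
eef_pos: [0.5508, 0.0198, 0.052]
tcp_rot: [0.811, 0.586, -0.001, 0.0]
contact_force: [-2.9, 0.4, 13.5]
opening: 0.586
finger_force: 7.0
```

```bash
python3 -c "
from h import *
plan(.5505,.02,.052,1.253)"
```

```text
t 31.9 pos [0.5508 0.0198 0.052 ] th 1.2516 turn -0.0014 shift now [ 0.0001 -0.0004 -0.    ] after turn [ 0.0001 -0.0004 -0.    ] F [-2.9  0.4 13.5] M [ 0.05  0.49 -0.01] open 0.586
```

It stops at the same height as the adapter did. One firmer push, then I'll retreat clear and check.

Emit:
drive_tool:
  moves:
    - [[0, 0, 0], [0, 0, 0.001], 0.05]
    - [[0, 0, 0], [0, 0, 0.001], 0.05]
    - [[0, 0, 0], [0, 0, 0], 0.05]

```text
time: 32.28
eef_pos: [0.5509, 0.0198, 0.0519]
tcp_rot: [0.81, 0.586, -0.002, 0.0]
contact_force: [-9.5, 0.7, 25.1]
opening: 0.587
finger_force: 12.4
```

Emit:
drive_tool:
  moves:
    - [[0, 0, 0], [0, 0, -0.004], 0.05]
    - [[0, 0, 0], [0, 0, -0.02], 0.05]
    - [[0, 0, 0], [0, 0, -0.05], 0.05]
    - [[0, 0, 0], [0, 0, -0.05], 0.05]
    - [[0, 0, 0], [0, -0.03, -0.04], 0.05]

```text
time: 32.9
eef_pos: [0.5223, 0.0292, 0.2131]
tcp_rot: [0.811, 0.585, -0.002, 0.0]
contact_force: [0.8, -0.3, 0.8]
opening: 0.585
finger_force: 0.0
```

Emit:
drive_tool:
  moves:
    - [[0, 0, 0], [0.05, 0, 0], 0.05]
    - [[0, 0, 0], [0.055, 0, 0], 0.05]
    - [[0, 0, 0], [0.055, 0, 0], 0.05]
    - [[0, 0, 0], [0.055, 0, 0], 0.05]
    - [[0, 0, 0], [0.03, 0, 0], 0.05]

```text
time: 33.52
eef_pos: [0.5981, 0.2644, 0.2091]
tcp_rot: [0.81, 0.586, -0.003, -0.001]
contact_force: [-0.5, -1.0, 0.2]
opening: 0.583
finger_force: 0.0
```

```bash
python3 - <<'E'
from h import *
plan(.5,.2,.2,1.253)
c=ctrl.read_camera('top');s=ctrl.read_camera('side')
a=cv2.resize(c['image'][165:275,240:360],None,fx=3.3,fy=3.3,interpolation=2);b=cv2.resize(s['image'][190:300,265:385],None,fx=3.3,fy=3.3,interpolation=2)
cv2.imwrite('pics/c7.png',np.clip(np.hstack([a,b])[:,:,::-1].astype(int)*1.9,0,255).astype(np.uint8))
v=cv2.resize(c["image"].max(2),None,fx=4,fy=4,interpolation=cv2.INTER_CUBIC)
for n,(x0,y0,x1,y1),t in[("case",(240,165,360,275),55)]:
    for k in cv2.findContours((v[y0*4:y1*4,x0*4:x1*4]<t).astype(np.uint8),cv2.RETR_EXTERNAL,cv2.CHAIN_APPROX_NONE)[0]:
        if cv2.contourArea(k)<4000: continue
        P=ray(c,(k[:,0]+.5)/4-.5+[x0,y0],.036)[:,:2]*1000; print(n,[np.round(q,1) for q in cv2.minAreaRect(P.astype(np.float32))])
E
```

```text
t 33.52 pos [0.5981 0.2644 0.2091] th 1.2534 turn 0.0004 shift now [-0.0918 -0.0731  0.0091] after turn [-0.0918 -0.0731  0.0091] F [-0.5 -1.   0.2] M [-0.02 -0.   -0.02] open 0.583
case [array([536.8, -22. ]), array([200.3, 180.6]), np.float64(71.7)]
```

View pics/c7.png

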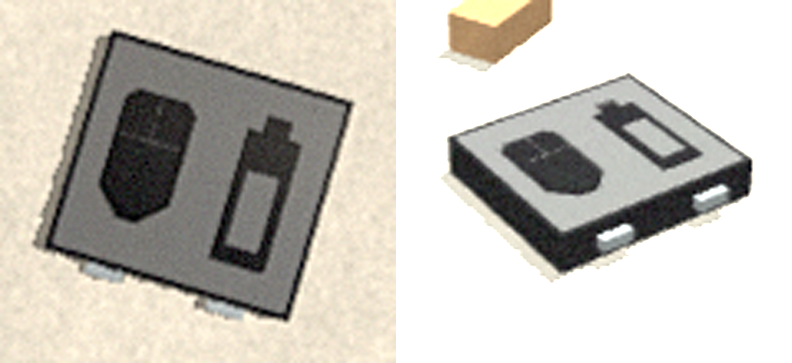

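Both items sit nearly flush and level: the mouse at (147,155) and (550,160), the adapter at (255,200) and (648,135). The case hasn't moved and the robot is clear, so I'll hand it in.

```bash
python3 -c "
from plant import ctrl
print(ctrl.sign_off())"
```

```text
the job is handed in; nothing more can be done
None
```

I handed the job in at 33.5 s: the adapter and mouse are both pressed home in their cutouts, each stopping firm at about 25 N and looking level in both camera views. The case is where it stood, and the bystanders were left alone; `sign_off()` gave no verdict.

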